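Stamp the yellow pot and hang it up to dry

TASK

Take the yellow pot and, holding it upright, press its underside down on the round orange sprung stamp pad until the pad is fully down, firmly but without ramming it, so that the pot gets its batch mark. Then hang the pot by its handle on the red hook under the rack's light bar and leave it hanging there at rest. Leave the blue pot and the other things on the bench where they are.

Things in the scene. Friction and masses are not known exactly. Their poses are not given: they have to be found in the camera images.
- pot: The pot to stamp and hang, yellow plastic, about 160 g. Round, outer diameter 58, height 90, wall 4, floor 10 thick; origin: centre of the underside, z up its axis, x towards the handle. Handle: rectangular loop in the x-z plane, 12 wide along y, bars 8 thick; opening x 29 to 56, z 24 to 74, outside to x 64, z 82.
- pot_loop (a point): Centre of the opening of the yellow pot's handle: 42.5 from the pot's axis along its x, 49 above its underside; axes as the pot's.
- rack: Fixed drying rack; origin on the bench below the middle of the hook rod, x into the rack, away from the robot. Foot plate 12 thick (x -20 to 110, y +-130), two posts at x 70, y +-115. Light bar overhead (x -40 to 15, y +-130, z 310 to 332): an upright gripper over the hook would hit it; a tool tilted 30 to 45 degrees, leaning back to the robot, fits under its front.
- hook (a point): Middle of the hook's level rod, 205 above the bench; axes as the rack's. Red rod, 8 in diameter, along y from -30 (free end) to 30, where a stem goes straight up to the light bar; past the free end the tip slants up to y -38, z +9. A handle goes on over the free end, moving to +y. A pot hangs from it handle up, tilted about 50 degrees.
- stamp_base: Fixed dark housing of the sprung stamp, origin at the centre of its underside on the bench, z up.
- stamp_top (a point): Centre of the top face of the round orange pad, 68 in diameter; it moves with the pad. Pressed straight down.
- stamp (a joint): How far the pad is pressed, in m: 0 up, 0.008 fully down (about 11 N); it springs back.
- blue_pot: Bystander: same pot in blue, to be left alone. Round, outer diameter 58, height 90, wall 4, floor 10 thick; origin: centre of the underside, z up its axis, x towards the handle. Handle: rectangular loop in the x-z plane, 12 wide along y, bars 8 thick; opening x 29 to 56, z 24 to 74, outside to x 64, z 82.
- marker: Bystander: yellow marker pen with red cap, 135 long, 15 thick, lying along its x; origin under its middle.
- bottle: Bystander: white bottle with red cap, diameter 48, height 110; origin at its underside.
- tub: Bystander: yellow open box 110 x 130 x 75 high; origin at its underside.
- tin: Bystander: aluminium can, diameter 60, height 70; origin at its underside.
- carton: Bystander: cardboard box 130 x 100 x 70 high; origin at its underside.
- brush: Bystander: hand brush lying along its x; origin at its underside.
Things that resemble listed ones, but are neither listed nor needed, are in the scene too. Leave any pink look-alike of the pot alone.

How it is judged:
By the outcome, as a careful person would: the job done as asked, in the order asked, and still so for the second after the job is handed in, with the robot touching nothing.
It also fails if it takes over 54 s, if anything falls off the work surface, if the arm or the gripper's body presses on something with over 40 N, if the wrist force passes 120 N, or if a joint passes its speed limit or range.

ROBOT

A 7-joint arm with a two-finger parallel gripper is mounted at the origin on the work surface. World frame = base frame: x ahead of the robot, y to its left, z up, the work surface at z = 0. Lengths are in mm, angles in rad, forces in N, time in s.
With the tool pointing down it reaches from about 375 to 925 mm from the base axis. Payload 3.1 kg.
Tool frame: the origin (TCP) lies on the front face of the gripper's body, between the roots of the fingers; the fingertips stand 73 mm ahead of it and the grasp point (between the pads) lies 54 mm ahead of it; z points along the fingers, y is the line along which they close (so a half turn about z gives the same grasp; the last joint's range is limited). The gripper opens to 85 mm and grips with 20 to 120 N. Pads are 22 mm wide; open, the fingers measure 114 mm over their backs; the gripper's body (76 mm by 85 mm) begins 54 mm behind the grasp point. The pads swing forward as they close: fully open they stand 13 mm farther back than shut.
Start: joints at [-1.289, 0.383, 0.044, 1.598, -0.018, 1.161, -0.05], TCP at [240.958, 603.692, 303.869] pointing down, gripper open.
Joint ranges: [-2.61, 2.61], [-0.41, 2.15], [-1.48, 1.57], [0, 2.5], [-1.57, 4.71], [0.05, 1.97], [-2.85, 2.85]. Speed limits (rad/s): [2.79, 2.79, 3.14, 3.14, 3.14, 3.14, 3.14].

INTERFACE

Orientations are given as a unit quaternion [w, x, y, z].
In Python, from bench import arm, eyes, models gives the robot as it stands. The module is installed in compiled form; this text tells all that it offers.
- The arm moves only by the tool move_arm, never from a script. Its argument "motion" is one flat list of numbers, 7 for each row, row after row: the closure, from -1 (fully open) to 1 (shut), then the shift along the tool's x, y, z in cm, then the turn, a rotation vector about the tool's x, y, z in rad. A call has 1 to 12 rows; each row is the pose to reach, as a shift and turn from the pose commanded when the call began, along the tool's axes at that moment; what a row does not reach only later rows make up. A row lasts 1/12 s, in which the tool goes at most 41.7 mm and 7.16 degrees, less where a joint would pass 70% of its speed; a pose out of reach is approached as far as the arm can. A call with a gripper value outside its range is refused whole. The fingers move at their own pace and stop on an object; "grip_force" is the grip in N (left out, the last holds). Time passes only in rows, so rows that repeat a pose let the fingers close. It gives the time, the measured TCP pose, the force, the opening and the grip force at its end, in the units of the state.
- arm.get_obs(): the state, without advancing time (a new reading comes with each control period).
- eyes.read_camera(name): name is "side" or "top" or "wrist"; returns a dict with "pixels" (384x512x3 uint8, red, green, blue), "z_map" (384x512 float32, mm along the optical axis (not along the pixel's ray), 0 where there is no reading), "vertical_fov" (degrees; the focal length in pixels is half the picture's height over the tangent of half this angle, whatever the lens; pixels are square), "cx", "cy" (the principal point, pixels), "k1" (the pictures are not rectified: a ray, as slopes to the right and down, at radius r is drawn at 1 + k1 r^2 times it, then the intrinsics apply), "origin" and "orientation" of the camera in the world. Camera axes: x right, y down, z forward; pixel columns grow to the right and rows downward; lengths in mm; the calibration is good to about 2 mm. A picture is of the moment at which its call begins.
- arm.job_done(): hands the job in; it is judged then, once.
Trained networks look in the newest picture that a camera, given by its name, has taken for a name from the list of things; names that differ only in an ending like _2 or _b are one class to them, and where a whole thing is asked for, a point or a joint stands for the part that bears it (a point fixed in the world has none). Each returns a list of dicts, best first, with "p" (0 to 1); they miss things now and then, are a little off and sometimes report something else, mostly with a low value. They report only what shows in the picture. A call takes as long as a camera call. They do not tell look-alikes from the thing itself.
- models.trace(camera, name): "mask" (384x512 bool, what is visible of it) and "bbox" ([left, top, width, height] in pixels, round what is visible of it).
- models.pinpoint(camera, name): "centre" ([row, column] in pixels: a listed point, or the origin of a listed thing).
The state is a dict: "time": time; "joints": joint angles; "dq": joint speeds; "joint_torque": joint torques, N m; "eef_pos": TCP position; "orientation": TCP orientation; "wrist_force": force on the tool from outside, world axes, zero at the start; "ft_torque": the same for the moment, N m; "grip_width": finger opening in mm; "grasp_force": force on a finger pad.
Only numpy, scipy, OpenCV 4.12 (cv2) and the standard library are available. Lean on these libraries where they do the work, as an engineer would, in place of code of your own. Each camera call takes 0.05 s, during which the arm holds its last target. There are 200 camera calls.

## Working session

There is one attempt and no reset: what is moved stays moved. The work goes in short steps, Python scripts to look and compute and a tool call to move; the robot and the scene stay as the last step left them, time stands still between calls to the robot, and variables do not carry over. Pictures are saved under pics/ and viewed, at most 10 in all, crops included, and the job is handed in when it is done.

Besides the shell and the picture viewer there is one more tool, called after ">>>" as name(argument=value, ...) on one line, values as JSON. move_arm: Moves the arm, as the interface text tells. Its arguments: {"type":"object","properties":{"motion":{"type":"array"},"grip_force":{"type":"number"}},"required":["motion"]}

```bash
mkdir -p pics
cat > h.py <<'E'
import numpy as np, cv2
from scipy.spatial.transform import Rotation as R
from bench import arm, eyes, models
def q2R(q): return R.from_quat([q[1],q[2],q[3],q[0]])
def cam(n): return eyes.read_camera(n)
def K(c):
    f=c["pixels"].shape[0]/2/np.tan(np.radians(c["vertical_fov"])/2)
    return np.array([[f,0,c["cx"]],[0,f,c["cy"]],[0,0,1.]])
def rays(c,uv):
    p=cv2.undistortPoints(np.array(uv,float).reshape(-1,1,2),K(c),np.array([c["k1"],0,0,0,0.]))
    return np.c_[p.reshape(-1,2),np.ones(len(p))]
def cloud(c,mask):
    v,u=np.nonzero(mask&(c["z_map"]>0)); 
    return q2R(c["orientation"]).apply(rays(c,np.c_[u,v])*c["z_map"][v,u][:,None])+np.array(c["origin"])
def onplane(c,uv,z):
    d=q2R(c["orientation"]).apply(rays(c,uv)); o=np.array(c["origin"]); return o+d*((z-o[2])/d[:,2])[:,None]
def proj(c,P):
    p=q2R(c["orientation"]).inv().apply(np.atleast_2d(P)-np.array(c["origin"]))
    return cv2.projectPoints(p,np.zeros(3),np.zeros(3),K(c),np.array([c["k1"],0,0,0,0.]))[0].reshape(-1,2)
def save(c,name): cv2.imwrite("pics/"+name,c["pixels"][:,:,::-1])
E
python3 - <<'E'
from h import *
ims=[]
for n in ["side","top"]:
    c=cam(n); ims.append(c["pixels"]); print(n,c["vertical_fov"],c["cx"],c["cy"],c["k1"],c["origin"],c["orientation"])
    for t in ["pot","pot_loop","hook","stamp_top","stamp_base","rack"]:
        for r in models.pinpoint(n,t)[:3]:
            v,u=r["centre"]; z=c["z_map"][int(np.clip(v,0,383)),int(np.clip(u,0,511))]
            P=q2R(c["orientation"]).apply(rays(c,[[u,v]])*z)+np.array(c["origin"])
            print(n,t,round(r["p"],2),np.round([v,u]),P.round(0))
    for t in ["pot"]:
        for r in models.trace(n,t)[:4]:
            P=cloud(c,r["mask"]); print(t,round(r["p"],2),r["bbox"],np.median(P,0).round(),np.median(c["pixels"][r["mask"]],0))
    cv2.imwrite(f"pics/{n}0.png",cv2.resize(c["pixels"][:,:,::-1],(800,600)))
print(arm.get_obs())
E
```

```text
side 54.893169519434 255.44181919437804 187.64965575499147 0.03561293136891192 [ 114.76488435 -855.87701818  740.61571119] [-0.47791537  0.85306818 -0.17921141  0.10841978]
side pot 0.96 [181. 175.] [[344. 385.  20.]]
side pot 0.94 [204. 215.] [[431. 169.  26.]]
side pot 0.6 [248. 325.] [[ 664. -167.   14.]]
side pot_loop 0.97 [190. 226.] [[511. 278.  -1.]]
side pot_loop 0.69 [176. 180.] [[378. 455.  -1.]]
side hook 0.97 [146. 274.] [[652. 171. 205.]]
side stamp_top 0.91 [270. 272.] [[ 470. -195.   23.]]
side stamp_base 0.95 [274. 271.] [[ 461. -210.   22.]]
side stamp_base 0.18 [199. 277.] [[654. 130.  11.]]
side rack 0.64 [199. 278.] [[656. 129.  11.]]
pot 0.82 [163.0, 156.5, 24.6, 29.3] [343. 390.  54.] [128.  89.  94.]
pot 0.79 [206.8, 178.1, 23.8, 30.5] [439. 183.  58.] [116.  99.  42.]
top 54.97454151338329 250.9460391175425 191.17267045766195 0.0340831738960078 [ 305.79255018   45.40071486 1092.35596003] [ 0.08089724 -0.67915056  0.72416089 -0.08832417]
top pot 0.8 [276. 122.] [[343. 381.  89.]]
top pot_loop 0.84 [223. 191.] [[474. 197.  81.]]
top pot_loop 0.68 [234. 222.] [[4
[... 449 characters left out ...]
38284893,  0.04395427,  1.59786799, -0.01790674,
        1.16118618, -0.04989951]), 'dq': array([-2.49244716e-03, -6.86884912e-05, -2.39061304e-03,  9.09554052e-05,
       -2.23773372e-04, -9.34908422e-04,  1.08199944e-03]), 'joint_torque': array([-8.16979150e-05, -4.33376741e+01,  1.02284767e+00, -2.49905956e+01,
        1.05643010e-02,  1.62073615e-03, -5.11908169e-06]), 'eef_pos': array([240.98229511, 603.70217536, 303.91795123]), 'orientation': array([4.94071352e-07, 1.88753875e-01, 9.82024426e-01, 4.17224555e-05]), 'wrist_force': array([-0.29036124, -0.34790378, -0.15686947]), 'ft_torque': array([-0.00668156,  0.02967664,  0.01629652]), 'grasp_force': 0.0, 'grip_width': 85.550599847657}
```

View pics/side0.png

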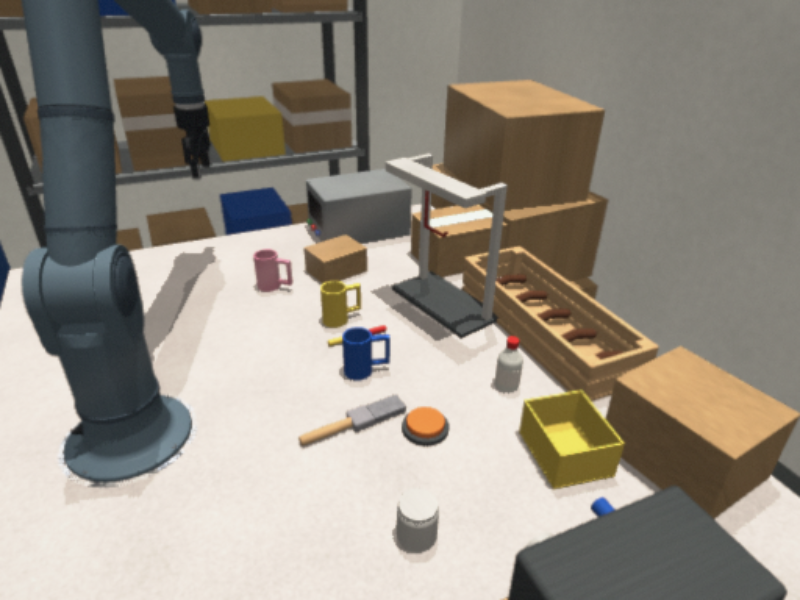

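View pics/top0.png

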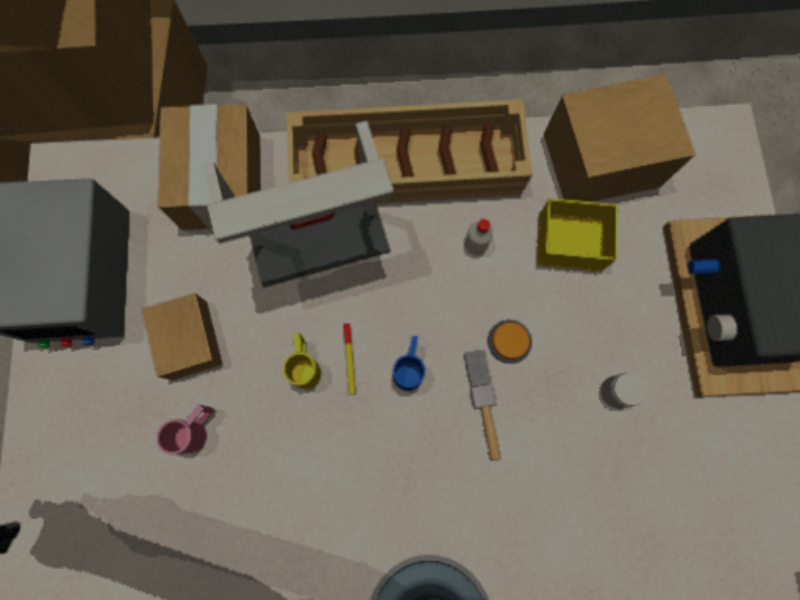

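Run:
```python
from h import *
from scipy.optimize import least_squares
for n in ["top","side"]:
    c=cam(n); hsv=cv2.cvtColor(c["pixels"],cv2.COLOR_RGB2HSV); H,S,V=[hsv[...,i].astype(int) for i in range(3)]
    P=cloud(c,np.ones(H.shape,bool)); v,u=np.nonzero(c["z_map"]>0)
    H,S,V=H[v,u],S[v,u],V[v,u]
    # pot
    m=(H>20)&(H<35)&(S>110)&(np.hypot(P[:,0]-445,P[:,1]-190)<95)&(P[:,2]>18); Q=P[m]
    print(n,"pot z",np.percentile(Q[:,2],[2,50,98]).round(1))
    def res(x):
        d=Q[:,:2]-x[:2]; e=np.array([np.cos(x[2]),np.sin(x[2])]); a=d@e; b=d@[-e[1],e[0]]
        body=np.hypot(a,b)-27.5   # wall mid
        body=np.where((Q[:,2]>80)|(np.hypot(a,b)>29),body,np.abs(body))
        hand=np.hypot(np.maximum(np.abs(a-46)-18,0),np.maximum(np.abs(b)-6,0))
        return np.minimum(np.maximum(np.abs(body)-1.5,0),hand)
    best=min((least_squares(res,[440,185,y],loss="soft_l1",f_scale=3) for y in np.radians([-40,-20,0,20,40])),key=lambda s:s.cost)
    print(n,"pot",best.x.round(3),np.degrees(best.x[2]).round(1),best.cost/len(Q),len(Q))
    m=(H>3)&(H<16)&(S>180)&(np.hypot(P[:,0]-475,P[:,1]+200)<60); Q=P[m]
    (cx,cy),r=cv2.minEnclosingCircle(Q[:,:2].astype(np.float32))
    print(n,"stamp mean",Q.mean(0).round(1),"enc",cx,cy,r,np.percentile(Q[:,2],[5,50,95]).round(1),len(Q))
    m=((H<6)|(H>172))&(S>110)&(np.hypot(P[:,0]-650,P[:,1]-150)<110)&(P[:,2]>150)&(P[:,2]<300); Q=P[m]
    if len(Q):
        print(n,"hook",len(Q),Q.min(0).round(),Q.max(0).round())
        lo=Q[(Q[:,2]<213)]; cen=lo.mean(0); d=np.linalg.svd(lo-cen)[2][0]; print(" rod",cen.round(1),d.round(3),(((lo-cen)@d).min()).round(1),(((lo-cen)@d).max()).round(1))
        if n=="side": print(Q[np.argsort(Q[:,1])].round(0).tolist()[::2])
    m=(P[:,2]>322)&(P[:,2]<342)&(np.hypot(P[:,0]-640,P[:,1]-150)<180); Q=P[m]
    print(n,"bar",cv2.minAreaRect(Q[:,:2].astype(np.float32)),np.median(Q[:,2]))
    m=(P[:,2]>7)&(P[:,2]<18)&(V<90)&(np.hypot(P[:,0]-680,P[:,1]-150)<180); Q=P[m]
    print(n,"plate",cv2.minAreaRect(Q[:,:2].astype(np.float32)),Q.mean(0))
    for t in ["hook","stamp_top"]:
        r=models.pinpoint(n,t)[0]; print(t,r["p"],onplane(c,[r["centre"][::-1]],205 if t=="hook" else 25))
```

```text
top pot z [20.7 74.3 90.6]
top pot [4.36808e+02 1.97393e+02 9.10000e-02] 5.2 0.08775958516366855 327
top stamp mean [ 471.2 -185.1   18.7] enc 474.8435363769531 -191.23077392578125 33.82293701171875 [11.4 19.6 26.1] 20
top hook 71 [649. 116. 203.] [670. 184. 222.]
 rod [659.4 153.2 207.3] [-0.221  0.975 -0.018] -31.8 31.5
top bar ((678.0691528320312, 159.010986328125), (121.6084976196289, 259.2933349609375), 12.554792404174805) 330.58402992373965
top plate ((745.8707885742188, 150.08663940429688), (208.38218688964844, 308.3179931640625), 12.96731948852539) [688.78996572 161.70393058  10.93300891]
hook 0.74 [[665.12754956 157.4518644  205.        ]]
stamp_top 0.89 [[ 481.7076979  -191.62442875   25.        ]]
side pot z [20.  66.  90.5]
side pot [437.152 197.962   6.338] 363.1 0.3105465634111772 428
side stamp mean [ 461.9 -212.8   20.1] enc 467.5100402832031 -203.38034057617188 29.9113826751709 [15.8 20.1 24.2] 47
side hook 50 [648. 121. 205.] [665. 187. 285.]
 rod [655.4 162.5 207.4] [ 0.215 -0.977  0.015] -24.6 42.8
[[665.0, 121.0, 209.0], [662.0, 150.0, 205.0], [655.0, 160.0, 209.
[... 200 characters left out ...]
0, 212.0], [648.0, 182.0, 274.0], [654.0, 183.0, 229.0], [652.0, 183.0, 280.0], [650.0, 183.0, 248.0], [650.0, 183.0, 241.0], [651.0, 183.0, 230.0], [655.0, 184.0, 221.0], [653.0, 184.0, 273.0], [655.0, 184.0, 240.0], [652.0, 184.0, 225.0], [654.0, 185.0, 250.0], [650.0, 185.0, 269.0], [650.0, 187.0, 279.0]]
side bar ((676.962158203125, 158.0117645263672), (119.4278564453125, 260.7768249511719), 12.48453140258789) 331.0117504159644
side plate ((702.7081298828125, 170.699951171875), (294.339599609375, 192.47181701660156), 86.27118682861328) [694.26132381 159.23169326  11.90787746]
hook 0.89 [[651.06616438 165.68622941 205.        ]]
stamp_top 0.63 [[ 468.4176284  -194.84148794   25.        ]]
```

```bash
cat >> h.py <<'E'
def pose(yaw,tilt=0):
    "tool z down, tool y = (-sin yaw,cos yaw), leaning back to the robot by tilt (deg)"
    y=np.radians(yaw); t=np.radians(tilt); ex=np.array([np.cos(y),np.sin(y),0]); up=np.array([0,0,1.])
    z=np.sin(t)*ex-np.cos(t)*up; yy=np.array([-np.sin(y),np.cos(y),0]); return R.from_matrix(np.c_[np.cross(yy,z),yy,z])
def rel(p,Rt,o=None):
    o=o or arm.get_obs(); R0=q2R(o["orientation"])
    print("shift cm",(R0.inv().apply(np.array(p)-o["eef_pos"])/10).round(2),"turn",(R0.inv()*Rt).as_rotvec().round(3))
E
python3 - <<'E'
from h import *
for n in ["top","side"]:
    c=cam(n); h=cv2.cvtColor(c["pixels"],cv2.COLOR_RGB2HSV)
    z0=24
    p0=proj(c,[475,-197,z0])[0]; v,u=np.mgrid[:384,:512]
    near=np.hypot(u-p0[0],v-p0[1])<35
    m=near&(h[...,0]<20)&(h[...,1]>150)&(h[...,2]>110)
    cnt=max(cv2.findContours(m.astype(np.uint8),0,1)[0],key=cv2.contourArea).reshape(-1,2)
    Pz=cloud(c,m); print(n,m.sum(),np.percentile(Pz[:,2],[10,50,90]).round(1))
    for z in (20,25,30):
        q=onplane(c,cnt,z)[:,:2]; print(z,cv2.minEnclosingCircle(q.astype(np.float32)), cv2.fitEllipse(q.astype(np.float32)))
    r=models.trace(n,"stamp_top")[0]; P=cloud(c,r["mask"]); print(r["p"],P.mean(0).round(1),np.percentile(P[:,2],[5,50,95]).round(1))
rel([437,197.5,230],pose(5.5)); print(R.from_quat([.188753875,.982024426,0,0]).as_matrix().round(2))
E
```

```text
top 398 [20.4 23.  25.7]
20 ((475.3876953125, -192.32040405273438), 33.53887176513672) ((474.57659912109375, -192.1138916015625), (62.97002029418945, 64.78395080566406), 160.06085205078125)
25 ((474.5968322753906, -191.21200561523438), 33.38242721557617) ((473.78961181640625, -191.00645446777344), (62.67641830444336, 64.48188781738281), 160.06089782714844)
30 ((473.8061218261719, -190.1036376953125), 33.2260627746582) ((473.0026550292969, -189.89901733398438), (62.3828125, 64.17982482910156), 160.06094360351562)
0.66 [ 472.7 -191.    22.8] [19.  22.9 26.2]
side 359 [19.7 23.9 25.9]
20 ((474.477294921875, -193.13677978515625), 35.801273345947266) ((473.08563232421875, -192.38816833496094), (65.13736724853516, 68.72689056396484), 154.40086364746094)
25 ((471.98150634765625, -197.73519897460938), 35.55280303955078) ((470.59942626953125, -196.99179077148438), (64.68540954589844, 68.25003051757812), 154.40087890625)
30 ((469.485595703125, -202.33360290527344), 35.304420471191406) ((468.11322021484375, -201.5954132080078), (64.23344421386719, 67.7731704711914), 154.40090942382812)
0.6 [ 471.3 -195.    23.3] [17.5 23.9 26.3]
shift cm [-33.26 -30.46   7.39] turn [-0.    -0.    -0.476]
[[-0.93  0.37  0.  ]
 [ 0.37  0.93  0.  ]
 [ 0.    0.   -1.  ]]
```

>>> move_arm(motion=[-1,-2.9,-2.7,0.6,0,0,-0.04,-1,-6,-5.5,1.4,0,0,-0.09,-1,-9,-8.3,2.1,0,0,-0.13,-1,-12,-11,2.8,0,0,-0.18,-1,-15,-13.8,3.5,0,0,-0.22,-1,-18,-16.5,4.2,0,0,-0.27,-1,-21,-19.3,4.9,0,0,-0.31,-1,-24,-22,5.6,0,0,-0.36,-1,-27,-24.8,6.3,0,0,-0.4,-1,-30,-27.5,7,0,0,-0.44,-1,-33.26,-30.46,7.39,0,0,-0.476,-1,-33.26,-30.46,7.39,0,0,-0.476])

```text
time: 2.3
eef_pos: [440.0, 188.2, 229.5]
orientation: [0.0, -0.042, 0.999, -0.002]
wrist_force: [0.3, -1.2, 0.6]
grip_width: 85.4
grasp_force: 0.0
```

Run:
```python
from h import *
c=cam("wrist"); print(arm.get_obs()["eef_pos"])
P=cloud(c,np.ones((384,512),bool)); h=cv2.cvtColor(c["pixels"],cv2.COLOR_RGB2HSV)[c["z_map"]>0]
m=(h[:,0]>18)&(h[:,0]<36)&(h[:,1]>100)&(P[:,2]>84)&(P[:,2]<96); Q=P[m]; print(len(Q))
if len(Q)>20:
    (x,y),r=cv2.minEnclosingCircle(Q[:,:2].astype(np.float32)); print(x,y,r)
m=(h[:,0]>18)&(h[:,0]<36)&(h[:,1]>100)&(P[:,2]>76)&(P[:,2]<85)&(np.hypot(P[:,0]-437,P[:,1]-197)>40); Q=P[m]; print(len(Q),Q.mean(0))
im=c["pixels"].copy()
for p in proj(c,[[437,197.5,90],[473,197.5+42*.09,82]]): cv2.circle(im,tuple(int(a) for a in p),4,(255,0,255),1)
cv2.imwrite("pics/w1.png",im[:,:,::-1]); rel([437,197.5,118],pose(5.5))
```

```text
[439.01484549 191.56906523 229.76708651]
1025
436.361572265625 198.722412109375 29.052888870239258
258 [488.06413707 202.73591813  81.4977246 ]
shift cm [ 0.15  0.63 11.18] turn [-0.002  0.    -0.011]
```

View pics/w1.png

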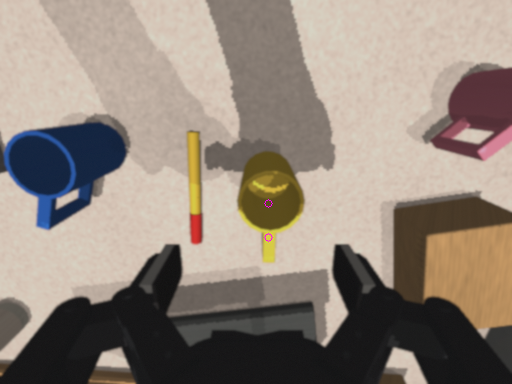

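>>> move_arm(motion=[-1,0.05,0.08,0,0,0,0,-1,0.05,0.08,2,0,0,0,-1,0.05,0.08,4.5,0,0,0,-1,0.05,0.08,7,0,0,0,-1,0.05,0.08,9,0,0,0,-1,0.05,0.08,10.5,0,0,0,-1,0.05,0.08,11.2,0,0,0,-1,0.05,0.08,11.2,0,0,0,-1,0.05,0.08,11.2,0,0,0,-1,0.05,0.08,11.2,0,0,0], grip_force=50)

```text
time: 3.18
eef_pos: [437.0, 199.5, 119.0]
orientation: [0.001, -0.049, 0.999, 0.001]
wrist_force: [-0.2, 0.2, -0.6]
grip_width: 85.5
grasp_force: 0.0
```

>>> move_arm(motion=[0,0,0,0,0,0,0,0.5,0,0,0,0,0,0,1,0,0,0,0,0,0,1,0,0,0,0,0,0,1,0,0,0,0,0,0,1,0,0,0,0,0,0,1,0,0,0,0,0,0,1,0,0,0,0,0,0,1,0,0,0,0,0,0,1,0,0,0,0,0,0])

```text
time: 4.02
eef_pos: [437.2, 198.8, 119.3]
orientation: [0.001, -0.048, 0.999, 0.001]
wrist_force: [-1.3, 0.1, 4.7]
grip_width: 57.8
grasp_force: 52.9
```

>>> move_arm(motion=[1,0,0,-1.5,0,0,0,1,0,0,-4,0,0,0,1,0,0,-7.5,0,0,0,1,0,0,-11,0,0,0,1,0,0,-14,0,0,0,1,0,-1,-16,0,0,0,1,0,-3.5,-16,0,0,0,1,0,-7,-16,0,0,0,1,0,-10.5,-16,0,0,0,1,0,-14,-16,0,0,0,1,0,-17.5,-16,0,0,0,1,0,-21,-16,0,0,0])

```text
time: 5.02
eef_pos: [455.6, -12.6, 277.7]
orientation: [-0.0, -0.048, 0.999, 0.0]
wrist_force: [0.4, 0.9, -1.2]
grip_width: 57.9
grasp_force: 54.3
```

>>> move_arm(motion=[1,0,-3.5,0,0,0,0,1,0,-7,0,0,0,0,1,0,-10.5,1,0,0,0,1,0,-13.5,3,0,0,0,1,0,-16,5,0,0,0,1,0.1,-17.5,7,0,0,0,1,0.12,-18.28,9,0,0,0,1,0.12,-18.28,10,0,0,0,1,0.12,-18.28,10,0,0,0,1,0.12,-18.28,10,0,0,0,1,0.12,-18.28,10,0,0,0,1,0.12,-18.28,10,0,0,0])

```text
time: 6.02
eef_pos: [474.1, -192.0, 179.3]
orientation: [0.001, -0.049, 0.999, 0.0]
wrist_force: [0.7, 0.7, -2.6]
grip_width: 57.8
grasp_force: 54.4
```

Run:
```python
from h import *
o=arm.get_obs(); print({k:np.round(o[k],3) for k in ("time","eef_pos","orientation","wrist_force","grip_width","grasp_force")})
for n in ["side","top"]:
    c=cam(n); h=cv2.cvtColor(c["pixels"],cv2.COLOR_RGB2HSV)[c["z_map"]>0]; P=cloud(c,np.ones((384,512),bool))
    m=(h[:,0]>18)&(h[:,0]<36)&(h[:,1]>100)&(np.hypot(P[:,0]-480,P[:,1]+193)<80)&(P[:,2]>30); Q=P[m]
    print(n,len(Q),np.percentile(Q,[2,50,98],axis=0).round(1))
    x,y=[int(a) for a in proj(c,[480,-193,80])[0]]; cv2.imwrite(f"pics/{n}2.png",cv2.resize(c["pixels"][y-60:y+60,x-70:x+70,::-1],None,fx=4,fy=4))
```

```text
{'time': np.float64(6.017), 'eef_pos': array([ 474.135, -191.993,  179.298]), 'orientation': array([ 0.001, -0.049,  0.999,  0.   ]), 'wrist_force': array([ 0.663,  0.743, -2.566]), 'grip_width': np.float64(57.757), 'grasp_force': np.float64(54.396)}
side 681 [[ 446.4 -232.8   64.2]
 [ 464.8 -207.4  112.4]
 [ 534.4 -165.3  178.4]]
top 275 [[ 445.4 -214.4   66.5]
 [ 461.8 -184.2  119.4]
 [ 535.3 -158.1  434.6]]
```

View pics/side2.png

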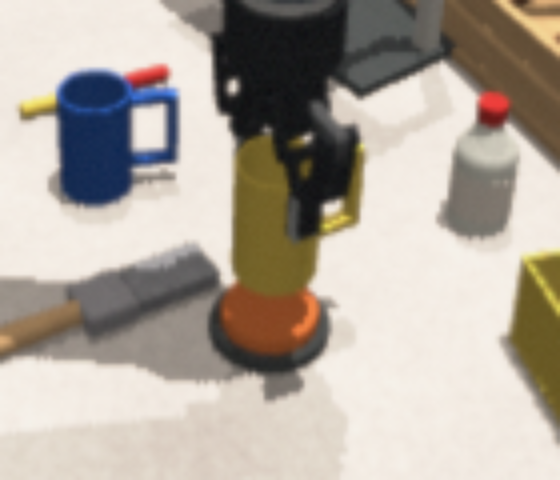

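>>> move_arm(motion=[1,0,0,0.8,0,0,0,1,0,0,1.6,0,0,0,1,0,0,2.3,0,0,0,1,0,0,2.8,0,0,0,1,0,0,3.2,0,0,0,1,0,0,3.4,0,0,0,1,0,0,3.6,0,0,0,1,0,0,3.8,0,0,0,1,0,0,3.95,0,0,0,1,0,0,4.1,0,0,0,1,0,0,4.1,0,0,0,1,0,0,4.1,0,0,0])

```text
time: 7.12
eef_pos: [472.4, -192.8, 137.5]
orientation: [-0.001, -0.048, 0.999, 0.001]
wrist_force: [-4.5, 2.3, 6.3]
grip_width: 57.9
grasp_force: 55.0
```

>>> move_arm(motion=[1,0,0,0.1,0,0,0,1,0,0,0.2,0,0,0,1,0,0,0.3,0,0,0,1,0,0,0.4,0,0,0,1,0,0,0.4,0,0,0])

```text
time: 7.53
eef_pos: [472.8, -193.1, 135.2]
orientation: [-0.001, -0.048, 0.999, 0.001]
wrist_force: [-7.6, 3.4, 18.6]
grip_width: 57.7
grasp_force: 56.0
```

>>> move_arm(motion=[1,0,0,0.1,0,0,0,1,0,0,0.2,0,0,0,1,0,0,0.2,0,0,0,1,0,0,0.2,0,0,0])

```text
time: 7.87
eef_pos: [473.1, -193.2, 135.1]
orientation: [-0.0, -0.048, 0.999, 0.002]
wrist_force: [-11.4, 4.0, 32.1]
grip_width: 57.7
grasp_force: 57.0
```

>>> move_arm(motion=[1,0,0,-0.3,0,0,0,1,0,0,-0.6,0,0,0,1,0,0,-1,0,0,0,1,0,0,-1.5,0,0,0,1,0,0,-2.5,0,0,0,1,0,0,-4.5,0,0,0,1,0,0,-7.5,0,0,0,1,0,0,-11,0,0,0,1,0,0,-14.5,0,0,0,1,0,0,-18,0,0,0,1,0,0,-19,0,0,0,1,0,0,-19,0,0,0])

```text
time: 8.87
eef_pos: [475.4, -193.9, 325.0]
orientation: [0.005, -0.048, 0.999, -0.001]
wrist_force: [0.7, -0.1, -2.7]
grip_width: 58.3
grasp_force: 54.4
```

```bash
cat >> h.py <<'E'
HOOK=np.array([658,154.2,205.]); YAW=12.5
def hang(px,pz,ry,tilt=45,tz=119,up=0):
    y=np.radians(YAW); Rt=pose(YAW,tilt); M=Rt.as_matrix(); potx,potz=-M[:,0],-M[:,2]
    return HOOK+ry*np.array([-np.sin(y),np.cos(y),0])+[0,0,up]-px*potx+(tz-pz)*potz, Rt
E
python3 - <<'E'
from h import *
o=arm.get_obs(); print(o["eef_pos"],o["orientation"],o["wrist_force"],o["joints"].round(2))
for a in [(40,49,-75,45,119,60),(40,49,-75)]:
    p,Rt=hang(*a); print(p.round(1)); rel(p,Rt)
c=cam("top")
for t in ("bottle","blue_pot"):
    r=models.pinpoint("top",t)
    for k in r[:2]: print(t,k["p"],onplane(c,[k["centre"][::-1]],0))
E
```

```text
[ 475.38247689 -193.94419151  324.99029069] [ 4.89017424e-03 -4.80067815e-02  9.98834610e-01 -9.25941084e-04] [ 0.65506759 -0.09248656 -2.66399948] [-0.29  0.1   0.64  1.93 -0.07  1.12  2.04]
[598.3  64.1 286.2]
shift cm [-14.67  24.52   3.96] turn [-0.051 -0.775 -0.115]
[598.3  64.1 226.2]
shift cm [-14.61  24.53   9.96] turn [-0.051 -0.775 -0.115]
bottle 0.55 [[ 673.7899333  -150.00352002    0.        ]]
bottle 0.2 [[421.68835588   4.83383172   0.        ]]
blue_pot 0.66 [[412.49350336  -5.7257443    0.        ]]
```

>>> move_arm(motion=[1,-1,1.5,0.2,0,-0.05,-0.01,1,-2.5,4,0.6,-0.01,-0.13,-0.02,1,-4,6.5,1,-0.01,-0.21,-0.03,1,-5.5,9,1.4,-0.02,-0.29,-0.04,1,-7,11.5,1.8,-0.02,-0.37,-0.05,1,-8.5,14,2.2,-0.03,-0.45,-0.07,1,-10,16.5,2.6,-0.03,-0.53,-0.08,1,-11.5,19,3,-0.04,-0.61,-0.09,1,-13,21.5,3.4,-0.05,-0.69,-0.1,1,-14.4,23.8,3.7,-0.05,-0.76,-0.11,1,-14.67,24.5,3.9,-0.05,-0.775,-0.115,1,-14.67,24.5,3.9,-0.05,-0.775,-0.115])

```text
time: 10.02
eef_pos: [591.9, 68.4, 275.8]
orientation: [0.371, -0.103, 0.922, 0.043]
wrist_force: [-0.4, -0.2, -3.0]
grip_width: 57.9
grasp_force: 54.5
```

Run:
```python
from h import *
o=arm.get_obs(); print(o["eef_pos"],o["orientation"],o["wrist_force"],o["joints"].round(2),o["grip_width"])
p,Rt=hang(40,49,-75); rel(p,Rt)
p,Rt=hang(40,49,-75,45,119,60); rel(p,Rt)
```

```text
[591.87921685  68.40907937 275.77072576] [ 0.3706552  -0.10329336  0.92199088  0.04333616] [-0.3620938  -0.24716519 -3.04311003] [-0.47  0.07  0.32  2.22 -0.66  0.11  2.26] 57.925141471179124
shift cm [ 3.05 -0.58  3.94] turn [ 0.007 -0.021  0.002]
shift cm [-1.11 -0.56 -0.39] turn [ 0.007 -0.021  0.002]
```

Run:
```python
from h import *
p,Rt=hang(40,49,-75,38); print(p); rel(p,Rt)
```

```text
[601.38495215  64.82778249 235.53429374]
shift cm [ 2.17 -0.57  3.49] turn [0.007 0.102 0.003]
```

>>> move_arm(motion=[1,0.6,-0.2,0.8,0,0.03,0,1,1.2,-0.4,1.8,0,0.06,0,1,1.8,-0.5,2.8,0,0.09,0,1,2.2,-0.6,3.5,0.01,0.102,0,1,2.2,-0.6,3.5,0.01,0.102,0,1,2.2,-0.6,3.5,0.01,0.102,0])

```text
time: 10.52
eef_pos: [604.5, 60.5, 239.9]
orientation: [0.328, -0.1, 0.939, 0.032]
wrist_force: [-0.4, 0.3, -1.7]
grip_width: 58.2
grasp_force: 54.5
```

Run:
```python
from h import *
o=arm.get_obs(); print(o["time"],o["eef_pos"],o["orientation"],o["wrist_force"],o["joints"].round(2),o["grip_width"])
p,Rt=hang(40,49,-75,38); rel(p,Rt)
T=q2R(o["orientation"]); M=T.as_matrix(); O=o["eef_pos"]
ims=[]
for n in ["side","top"]:
    c=cam(n); im=cv2.resize(c["pixels"],None,fx=4,fy=4,interpolation=cv2.INTER_CUBIC)
    L=np.array([[29,24],[56,24],[56,74],[29,74]],float); po=O+119*M[:,2]
    pts=[po-M[:,0]*a-M[:,2]*b for a,b in L]
    q=(proj(c,pts)*4).astype(int); cv2.polylines(im,[q.reshape(-1,1,2)],True,(255,0,255),1)
    y=np.radians(YAW); ey=np.array([-np.sin(y),np.cos(y),0])
    q=(proj(c,[HOOK-38*ey+[0,0,9],HOOK-30*ey,HOOK+30*ey])*4).astype(int); cv2.polylines(im,[q.reshape(-1,1,2)],False,(0,255,0),1)
    x,yy=(proj(c,HOOK-40*ey)[0]*4).astype(int); ims.append(im[max(yy-220,0):max(yy-220,0)+440,x-190:x+190])
cv2.imwrite("pics/pre.png",np.hstack(ims)[:,:,::-1])
```

```text
10.5167 [604.46865666  60.54866183 239.93209668] [ 0.32773168 -0.10039489  0.93887353  0.03208282] [-0.39824785  0.32278237 -1.73988   ] [-0.5   0.17  0.38  2.17 -0.6   0.16  2.19] 58.18194816865212
shift cm [0.44 0.49 0.21] turn [-0.009  0.008 -0.002]
```

View pics/pre.png

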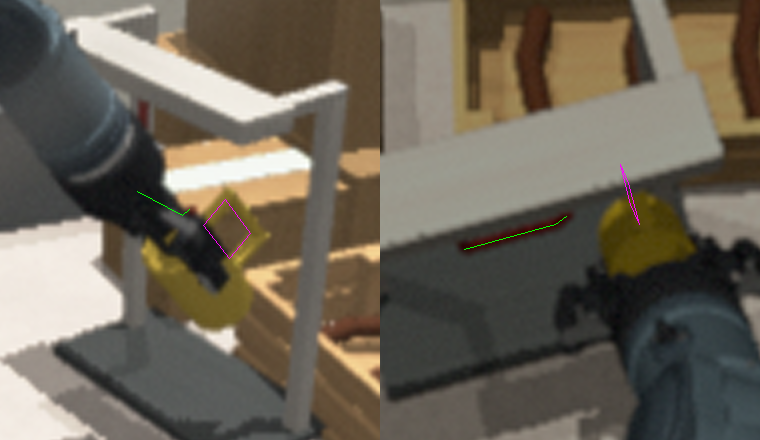

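Run:
```python
from h import *
o=arm.get_obs(); M=q2R(o["orientation"]).as_matrix(); c=cam("side"); rel(*hang(40,49,-75,38))
po=o["eef_pos"]+119*M[:,2]
h=cv2.cvtColor(c["pixels"],cv2.COLOR_RGB2HSV)[c["z_map"]>0]; P=cloud(c,np.ones((384,512),bool))-po
m=(h[:,0]>18)&(h[:,0]<36)&(h[:,1]>110); Q=np.c_[-P@M[:,0],P@M[:,1],-P@M[:,2]][m]
Q=Q[(np.abs(Q)<110).all(1)]
print("x max",np.percentile(Q[:,0],[50,95,98,100]).round(1))
H=Q[(Q[:,0]>33)&(np.abs(Q[:,1])<20)]; print("handle",len(H),np.percentile(H,[3,50,97],axis=0).round(1))
for lab,k,a in (("outer x",H[:,2].__gt__(30)&H[:,2].__lt__(68)&(H[:,0]>50),0),("top z",(H[:,0]<52)&(H[:,2]>65),2),("bot z",(H[:,0]<52)&(H[:,2]<32),2)): print(lab,k.sum(),np.percentile(H[k][:,a],[10,50,90]).round(1) if k.any() else "")
B=Q[Q[:,0]<25]; print("body z",np.percentile(B[:,2],[2,98]).round(1),"rad",np.percentile(np.hypot(B[:,0],B[:,1]),[50,90]).round(1))
```

```text
shift cm [0.62 0.45 0.31] turn [-0.008  0.011 -0.002]
x max [-4.3 60.1 62.8 64.5]
handle 106 [[34.5 -8.5 17.2]
 [53.5 -4.7 53. ]
 [63.6  4.1 82.5]]
outer x 24 [56.7 58.7 62.6]
top z 25 [75.8 80.6 82.8]
bot z 23 [19.  22.6 25.2]
body z [ 4.3 89.9] rad [27.5 29.6]
```

>>> move_arm(motion=[1,0.5,0.4,0.3,-0.008,0.01,0,1,0.6,0.45,0.3,-0.008,0.01,0,1,0.6,0.45,0.3,-0.008,0.01,0,1,0.6,0.45,0.3,-0.008,0.01,0,1,0.6,0.45,0.3,-0.008,0.01,0])

```text
time: 11.08
eef_pos: [601.6, 65.0, 235.7]
orientation: [0.324, -0.102, 0.94, 0.036]
wrist_force: [-0.1, 0.3, -2.4]
grip_width: 57.6
grasp_force: 54.5
```

Run:
```python
from h import *
o=arm.get_obs(); print(o["eef_pos"],o["joints"].round(2))
for a in [(40,49,-75,38),(40,49,0,38),(52,70,0,38)]: rel(*hang(*a))
```

```text
[601.63830144  65.02777756 235.65135674] [-0.49  0.17  0.36  2.18 -0.62  0.16  2.21]
shift cm [ 0.03 -0.01 -0.01] turn [ 0.     0.001 -0.002]
shift cm [ 0.05  7.49 -0.01] turn [ 0.     0.001 -0.002]
shift cm [1.25 7.48 2.09] turn [ 0.     0.001 -0.002]
```

>>> move_arm(motion=[1,0,0.8,0,0,0,0,1,0,1.6,0,0,0,0,1,0,2.4,0,0,0,0,1,0,3.2,0,0,0,0,1,0,4,0,0,0,0,1,0,4.5,0,0,0,0,1,0,4.5,0,0,0,0,1,0,4.5,0,0,0,0])

```text
time: 11.75
eef_pos: [591.9, 109.5, 235.7]
orientation: [0.324, -0.103, 0.94, 0.036]
wrist_force: [0.5, -1.4, -2.2]
grip_width: 58.1
grasp_force: 54.5
```

Run:
```python
from h import *
o=arm.get_obs(); print(o["joints"].round(2)); rel(*hang(40,49,-30,38))
M=q2R(o["orientation"]).as_matrix(); O=o["eef_pos"]; ims=[]
for n in ["side","top"]:
    c=cam(n); im=cv2.resize(c["pixels"],None,fx=4,fy=4,interpolation=cv2.INTER_CUBIC)
    y=np.radians(YAW); ey=np.array([-np.sin(y),np.cos(y),0])
    x,yy=(proj(c,HOOK-40*ey)[0]*4).astype(int); ims.append(im[max(yy-220,0):max(yy-220,0)+440,x-190:x+190])
cv2.imwrite("pics/mid.png",np.hstack(ims)[:,:,::-1])
```

```text
[-0.76  0.18  0.54  2.19 -0.46  0.15  1.96]
shift cm [ 0.04 -0.07 -0.02] turn [ 0.001  0.001 -0.001]
```

View pics/mid.png

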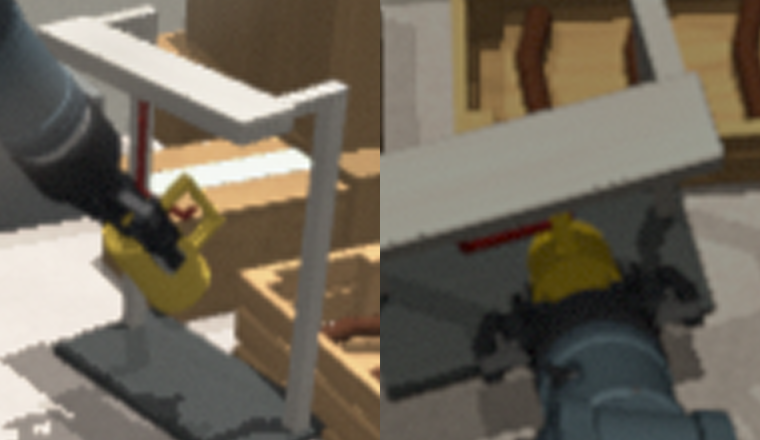

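>>> move_arm(motion=[1,0,0.8,0,0,0,0,1,0,1.6,0,0,0,0,1,0,2.4,0,0,0,0,1,0,3,0,0,0,0,1,0.2,3,0.4,0,0,0,1,0.4,3,0.8,0,0,0,1,0.6,3,1.2,0,0,0,1,0.8,3,1.5,0,0,0,1,1,3,1.8,0,0,0,1,1,3,1.8,0,0,0])

```text
time: 12.68
eef_pos: [588.4, 138.3, 214.4]
orientation: [0.323, -0.102, 0.94, 0.036]
wrist_force: [-0.2, 0.3, -1.9]
grip_width: 58.3
grasp_force: 54.5
```

Run:
```python
from h import *
rel(*hang(52,70,0,38))
```

```text
shift cm [0.15 0.05 0.24] turn [-0.    -0.    -0.003]
```

>>> move_arm(motion=[1,0.06,0,0.08,0,0,0,1,0.12,0,0.16,0,0,0,1,0.18,0,0.24,0,0,0,1,0.18,0,0.24,0,0,0,1,0.18,0,0.24,0,0,0])

```text
time: 13.1
eef_pos: [589.2, 139.0, 212.8]
orientation: [0.325, -0.102, 0.94, 0.036]
wrist_force: [1.8, 0.4, -1.8]
grip_width: 58.1
grasp_force: 54.5
```

>>> move_arm(motion=[1,0.06,0,0.08,0,0,0,1,0.12,0,0.16,0,0,0,1,0.12,0,0.16,0,0,0])

```text
time: 13.35
eef_pos: [589.9, 139.4, 211.4]
orientation: [0.326, -0.102, 0.939, 0.036]
wrist_force: [1.2, 0.1, 0.2]
grip_width: 58.2
grasp_force: 54.6
```

>>> move_arm(motion=[0.5,0,0,0,0,0,0,0.2,0,0,0,0,0,0,-0.1,0,0,0,0,0,0,-0.4,0,0,0,0,0,0,-0.7,0,0,0,0,0,0,-1,0,0,0,0,0,0,-1,0,0,0,0,0,0,-1,0,0,0,0,0,0,-1,0,0,0,0,0,0,-1,0,0,0,0,0,0,-1,0,0,0,0,0,0], grip_force=20)

```text
time: 14.27
eef_pos: [588.6, 139.0, 210.2]
orientation: [0.324, -0.102, 0.94, 0.036]
wrist_force: [-0.5, -0.6, 0.1]
grip_width: 85.5
grasp_force: 0.0
```

Run:
```python
from h import *
o=arm.get_obs(); print(o["wrist_force"]); ims=[]
for n in ["side","top"]:
    c=cam(n); im=cv2.resize(c["pixels"],None,fx=4,fy=4,interpolation=cv2.INTER_CUBIC)
    x,yy=(proj(c,HOOK)[0]*4).astype(int); ims.append(im[max(yy-220,0):max(yy-220,0)+440,x-190:x+190])
cv2.imwrite("pics/rel.png",np.hstack(ims)[:,:,::-1])
```

```text
[-0.4882295  -0.6441465   0.11082908]
```

View pics/rel.png

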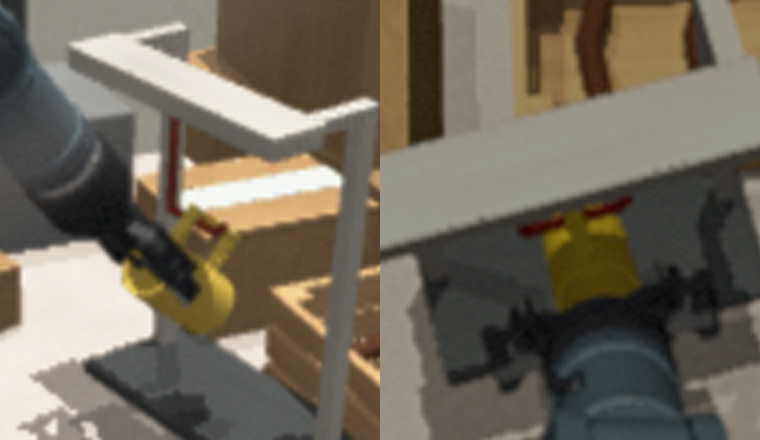

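>>> move_arm(motion=[-1,0,0,-0.5,0,0,0,-1,0,0,-1.5,0,0,0,-1,0,0,-2.8,0,0,0,-1,0,0,-4.2,0,0,0,-1,0,0,-6,0,0,0,-1,0,0,-8,0,0,0,-1,0,0,-10,0,0,0,-1,0,0,-12,0,0,0,-1,0,0,-14,0,0,0,-1,0,0,-15,0,0,0,-1,0,0,-15,0,0,0,-1,0,0,-15,0,0,0])

```text
time: 15.37
eef_pos: [498.7, 119.3, 331.9]
orientation: [0.327, -0.101, 0.939, 0.039]
wrist_force: [0.3, 0.2, -0.3]
grip_width: 85.3
grasp_force: 0.0
```

>>> move_arm(motion=[-1,0,0,0,0,0,0,-1,0,0,0,0,0,0,-1,0,0,0,0,0,0,-1,0,0,0,0,0,0,-1,0,0,0,0,0,0,-1,0,0,0,0,0,0,-1,0,0,0,0,0,0,-1,0,0,0,0,0,0,-1,0,0,0,0,0,0,-1,0,0,0,0,0,0,-1,0,0,0,0,0,0,-1,0,0,0,0,0,0])

```text
time: 16.37
eef_pos: [498.5, 119.0, 328.4]
orientation: [0.324, -0.102, 0.94, 0.036]
wrist_force: [-0.4, 0.8, 0.0]
grip_width: 85.1
grasp_force: 0.0
```

Run:
```python
from h import *
prev=None
for i in range(2):
    c=cam("side"); P=cloud(c,np.ones((384,512),bool)); h=cv2.cvtColor(c["pixels"],cv2.COLOR_RGB2HSV)[c["z_map"]>0]
    m=(h[:,0]>18)&(h[:,0]<36)&(h[:,1]>110)&(np.hypot(P[:,0]-625,P[:,1]-150)<110)&(P[:,2]>60)&(P[:,2]<250); print(m.sum(),P[m].mean(0).round(1))
im=cv2.resize(c["pixels"],None,fx=4,fy=4,interpolation=cv2.INTER_CUBIC)
x,yy=(proj(c,HOOK)[0]*4).astype(int); cv2.imwrite("pics/end.png",im[max(yy-250,0):max(yy-250,0)+550,x-380:x+380,::-1])
```

```text
517 [645.5 142.7 161.5]
519 [645.4 142.6 161.6]
```

View pics/end.png

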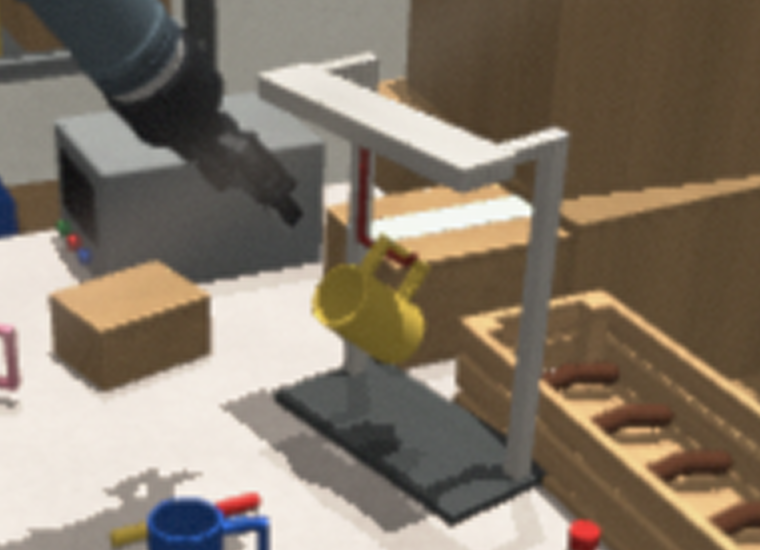

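The pot hangs on the red rod at about (390,250), clear of the gripper. I'll let any residual swing die out and then hand in.

>>> move_arm(motion=[-1,0,0,0,0,0,0,-1,0,0,0,0,0,0,-1,0,0,0,0,0,0,-1,0,0,0,0,0,0,-1,0,0,0,0,0,0,-1,0,0,0,0,0,0,-1,0,0,0,0,0,0,-1,0,0,0,0,0,0,-1,0,0,0,0,0,0,-1,0,0,0,0,0,0,-1,0,0,0,0,0,0,-1,0,0,0,0,0,0])

```text
time: 17.47
eef_pos: [498.4, 119.0, 328.3]
orientation: [0.324, -0.102, 0.94, 0.036]
wrist_force: [0.5, 0.2, -0.0]
grip_width: 85.6
grasp_force: 0.0
```

Run:
```python
from h import *
for i in range(4):
    c=cam("side"); P=cloud(c,np.ones((384,512),bool)); h=cv2.cvtColor(c["pixels"],cv2.COLOR_RGB2HSV)[c["z_map"]>0]
    m=(h[:,0]>18)&(h[:,0]<36)&(h[:,1]>110)&(np.hypot(P[:,0]-625,P[:,1]-150)<110)&(P[:,2]>60)&(P[:,2]<250); print(P[m].mean(0).round(1))
print(arm.job_done())
```

```text
[645.4 142.7 161.5]
[645.4 142.7 161.5]
[645.5 142.6 161.6]
[645.3 142.5 161.5]
the job is handed in; nothing more can be done
None
```

I pressed the yellow pot upright on the stamp pad until the pad stopped moving (about 32 N), hung it by its handle on the red hook, where it is at rest and clear of the gripper, and handed the job in at about 18 s without touching any other object.

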